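# Sort the big syringes at the microscope bench: drawn to the slope, spent to the tray

### The arm

A 6-joint arm with a two-finger parallel gripper is mounted at the origin on the work surface. World frame = base frame: x ahead of the robot, y to its left, z up, the work surface at z = 0. Lengths are in mm, angles in rad, forces in N, time in s.
With the tool pointing down it reaches from about 250 to 800 mm from the base axis. Payload 3.9 kg.
Tool frame: the origin (TCP) lies at the very end of the fingers, on their centre line; the grasp point (between the pads) lies 19 mm behind it; z points along the fingers, y is the line along which they close (so a half turn about z gives the same grasp; the last joint's range is limited). The gripper opens to 85 mm and grips with 20 to 120 N. Pads are 22 mm wide; open, the fingers measure 114 mm over their backs; the gripper's body (76 mm by 85 mm) begins 54 mm behind the grasp point. The pads swing forward as they close: fully open they stand 13 mm farther back than shut.
Start: joints at [-1.261, 0.26, -0.138, 1.173, 0, 1.571], TCP at [160.051, -499.999, 231.304] pointing down, gripper open.
Joint ranges: [-2.78, 2.78], [-0.83, 1.72], [-1.28, 1.37], [-1.9, 2.12], [-1.57, 1.48], [-3.14, 3.14]. Speed limits (rad/s): [2.57, 2.57, 3.14, 3.14, 3.14, 3.14].

### API

Orientations are given as a 3x3 rotation matrix whose columns are the frame's x, y, z axes.
In Python, from workcell import manip gives the robot as it stands. The module is installed in compiled form; this text tells all that it offers. Calls block until the motion is done:
- manip.reach(position, orientation): joint-space move of the TCP to a pose.
- manip.movel(position, rot=None, speed=150, stop_force=None): straight line of the TCP; rot=None keeps the orientation; speed is the mean speed in mm/s. With stop_force (N) it stops when the force on the tool has changed by that much, and returns True; else False.
- manip.move_j(angles): joint-space move.
- manip.open() and manip.clamp(grasp_force=None): open the fingers fully, or close them until they stop; grasp_force is the grip in N (None keeps the last).
- manip.sleep(seconds).
- manip.ik(position, orientation): joint angles nearest the present ones, or None.
- manip.sense(): the state.
- manip.snapshot(name): name is "side" or "top" or "wrist"; returns a dict with "frame" (400x640x3 uint8, red, green, blue), "fx", "fy", "cx", "cy" (pixels), "distortion" ([k1, k2, p1, p2, k3] as OpenCV has them; the pictures are not rectified), "R" (3x3) and "t" (3): a world point X has camera coordinates R X + t. Camera axes: x right, y down, z forward; pixel columns grow to the right and rows downward; lengths in mm; the calibration is good to about 2 mm. A picture is of the moment at which its call begins. There is no depth.
A pose or a line that the arm cannot do raises manip.IKError and nothing moves.
- manip.close_job(): hands the job in; it is judged then, once.
Trained networks look in a picture, given as the dict that the camera call returned (one of the last four; its "shot" number tells which), for a name from the list of things; names that differ only in an ending like _2 or _b are one class to them, and where a whole thing is asked for, a point or a joint stands for the part that bears it (a point fixed in the world has none). Each returns a list of dicts, best first, with "confidence" (0 to 1); they miss things now and then, are a little off and sometimes report something else, mostly with a low value. They report only what shows in the picture. A call takes as long as a camera call. They do not tell look-alikes from the thing itself.
- manip.recognise(picture, thing): "xyz" ([x, y, z] in mm, in the coordinates of the camera as it stood for that picture, good to about 4 mm: the middle of the surface that is visible of it).
- manip.regions_of(picture, thing): "region" (400x640 bool, what is visible of it).
The state is a dict: "clock": time; "joint_pos": joint angles; "qvel": joint speeds; "tau": joint torques, N m; "tcp_pos": TCP position; "tcp_rot": TCP orientation; "ft_force": force on the tool from outside, world axes, zero at the start; "wrist_torque": the same for the moment, N m; "finger_gap": finger opening in mm; "finger_force": force on a finger pad.
Only numpy, scipy, OpenCV 4.12 (cv2) and the standard library are available. Lean on these libraries where they do the work, as an engineer would, in place of code of your own. Each camera call takes 0.05 s, during which the arm holds its last target. There are 200 camera calls.

### The job

Sort the three big syringes: each one whose plunger is pulled out goes on the sloping stand, one to a lane, lying flat on the deck with its nozzle down the slope and its finger wings right up against the upper side of the wing blocks; any one whose plunger is pushed in is laid flat in the steel tray. Do not shift the plungers, and leave the vials, jars and other things where they are. Let go of everything at the end.

Things in the scene. Friction and masses are not known exactly. Their poses are not given: they have to be found in the camera images.
- syringe_1: One of three loose, like syringes, 115 g. Origin under the middle of the barrel, on the line it lies on; x from nozzle to plunger, z up. Clear barrel 34 mm across, axis at z = 17 mm, x = -50 to 50. Finger wings: plate x = 50 to 54, 60 mm wide (y), 34 mm high; they stop it rolling. Starts flat on the table, nozzle away from the robot within 20 degrees. Grip across the barrel, in y.
- syringe_2: One of three loose, like syringes, 115 g. Origin under the middle of the barrel, on the line it lies on; x from nozzle to plunger, z up. Clear barrel 34 mm across, axis at z = 17 mm, x = -50 to 50. Finger wings: plate x = 50 to 54, 60 mm wide (y), 34 mm high; they stop it rolling. Starts flat on the table, nozzle away from the robot within 20 degrees. Grip across the barrel, in y.
- syringe_3: One of three loose, like syringes, 115 g. Origin under the middle of the barrel, on the line it lies on; x from nozzle to plunger, z up. Clear barrel 34 mm across, axis at z = 17 mm, x = -50 to 50. Finger wings: plate x = 50 to 54, 60 mm wide (y), 34 mm high; they stop it rolling. Starts flat on the table, nozzle away from the robot within 20 degrees. Grip across the barrel, in y.
- plunger_1 (a joint): Plunger of syringe_1, m: 0 is pushed home, 0.055 pulled out to its stop. Outer face of the 29 mm thumb disc is at x = 68 mm plus this, in the syringe's axes. At the start either pushed in (0 to 0.005) or pulled out (0.042 to 0.05). Drags with about 4 N, stays where it is left.
- plunger_2 (a joint): Plunger of syringe_2, m: 0 is pushed home, 0.055 pulled out to its stop. Outer face of the 29 mm thumb disc is at x = 68 mm plus this, in the syringe's axes. At the start either pushed in (0 to 0.005) or pulled out (0.042 to 0.05). Drags with about 4 N, stays where it is left.
- plunger_3 (a joint): Plunger of syringe_3, m: 0 is pushed home, 0.055 pulled out to its stop. Outer face of the 29 mm thumb disc is at x = 68 mm plus this, in the syringe's axes. At the start either pushed in (0 to 0.005) or pulled out (0.042 to 0.05). Drags with about 4 N, stays where it is left.
- nozzle_1 (a point): Tip of syringe_1's nozzle, on the barrel axis (x = -64, z = 17 mm in the syringe's axes); axes as the syringe's.
- nozzle_2 (a point): Tip of syringe_2's nozzle, on the barrel axis (x = -64, z = 17 mm in the syringe's axes); axes as the syringe's.
- nozzle_3 (a point): Tip of syringe_3's nozzle, on the barrel axis (x = -64, z = 17 mm in the syringe's axes); axes as the syringe's.
- lane_1 (a point): Lane 1 (the right one, seen from the robot) of the stand: the point on the deck surface where the syringe's origin belongs when its wings are against the wing blocks. x up the slope (nozzle lies towards -x, lower), y across, z square to the deck. Black blocks leave y = -22 to 22 mm free: wing blocks x = 37.5 to 49.5, 16 mm high (wings rest on their +x faces); nose guides x = -45.5 to -35.5, 10 mm high. Fingers fit between the pairs.
- lane_2 (a point): Lane 2 (the left one, seen from the robot) of the stand: the point on the deck surface where the syringe's origin belongs when its wings are against the wing blocks. x up the slope (nozzle lies towards -x, lower), y across, z square to the deck. Black blocks leave y = -22 to 22 mm free: wing blocks x = 37.5 to 49.5, 16 mm high (wings rest on their +x faces); nose guides x = -45.5 to -35.5, 10 mm high. Fingers fit between the pairs.
- deck: Steel deck of the fixed sloping stand, 180 mm long (x), 190 mm wide (y), 8 mm thick. Origin: middle of its upper face, 60 mm above the table. x points up the slope, 30 degrees, roughly towards the robot, so the deck faces away from it; z square to the deck. Two lanes along x, 85 mm apart in y, each with a pair of wing blocks and a pair of nose guides, all 12 mm wide in y. The stand's place and side change each time.
- tray_in (a point): Open steel tray: centre of its inner floor, 4 mm above the table; x along its length. Inside 202 mm in x and 132 mm in y; walls 4 mm thick, their rim 24 mm above the table. Fixed, in a new place each time; stand and tray may change sides.
- vial_1: Small amber vial, 28 mm across, 60 mm high, near the syringes. Loose bystander, upright. Origin: centre of its underside. To be left alone.
- vial_2: Small amber vial, 28 mm across, 60 mm high, near the syringes. Loose bystander, upright. Origin: centre of its underside. To be left alone.
- squat_jar: Glass jar, 44 mm across, 70 mm high, near the robot. Loose bystander, upright. Origin: centre of its underside. To be left alone.
- stain_bottle: White plastic dropper bottle, 30 mm across, 75 mm high, near the syringes. Loose bystander, upright. Origin: centre of its underside. To be left alone.
- reagent: Amber reagent bottle, 66 mm across, 150 mm high, behind the syringes. Loose bystander, upright. Origin: centre of its underside. To be left alone.
- beaker: Glass beaker, 72 mm across the rim, 90 mm high, behind the syringes. Loose bystander, upright. Origin: centre of its underside. To be left alone.
- slide_box: Blue box for microscope slides, 80 x 100 x 35 mm, behind. Loose bystander, upright. Origin: centre of its underside. To be left alone.
- petri: Stack of petri dishes, a disc 90 mm across and 45 mm high, behind. Loose bystander, upright. Origin: centre of its underside. To be left alone.
There are look-alikes about, which are no part of the job. Leave any red look-alike of the syringe_1 alone.

How it is judged:
By the outcome, as a careful person would: the job done as asked, in the order asked, and still so for the second after the job is handed in, with the robot touching nothing.
It also fails if it takes over 67 s, if anything falls off the work surface, if the arm or the gripper's body presses on something with over 40 N, if the wrist force passes 120 N, or if a joint passes its speed limit or range.

## Working session

There is one attempt and no reset: what is moved stays moved. The work goes in short steps, each a Python script; the robot and the scene stay as the last script left them, time stands still between calls to the robot, and variables do not carry over. Pictures are saved under pics/ and viewed, at most 10 in all, crops included, and the job is handed in when it is done.

```bash
mkdir -p pics
cat > h.py <<'E'
import numpy as np, cv2
from workcell import manip as m
def K(p): return np.array([[p['fx'],0,p['cx']],[0,p['fy'],p['cy']],[0,0,1.]])
def proj(p,X):
    X=np.asarray(X,float).reshape(-1,3)
    return cv2.projectPoints(X,cv2.Rodrigues(np.array(p['R']))[0],np.array(p['t'],float),K(p),np.array(p['distortion'],float))[0].reshape(-1,2)
def ray(p,uv):
    n=cv2.undistortPoints(np.array(uv,float).reshape(-1,1,2),K(p),np.array(p['distortion'],float)).reshape(-1,2)
    R=np.array(p['R']);d=np.c_[n,np.ones(len(n))]@R
    return -R.T@np.array(p['t']),d/np.linalg.norm(d,axis=1)[:,None]
def atz(p,uv,z):
    o,d=ray(p,uv);return o+d*((z-o[2])/d[:,2])[:,None]
def tri(obs):
    A=np.zeros((3,3));b=np.zeros(3)
    for p,uv in obs:
        o,d=ray(p,[uv]);P=np.eye(3)-np.outer(d[0],d[0]);A+=P;b+=P@o
    return np.linalg.solve(A,b)
def world(p,c): return np.array(p['R']).T@(np.array(c)-np.array(p['t']))
def save(p,n): cv2.imwrite('pics/'+n+'.png',cv2.cvtColor(p['frame'],cv2.COLOR_RGB2BGR))
E
python3 - <<'E'
from h import *
np.set_printoptions(precision=1,suppress=True)
for c in ['top','side']:
    p=m.snapshot(c);save(p,c+'0')
    print(c,'cam at',-np.array(p['R']).T@np.array(p['t']),p['fx'])
    for t in ['syringe_1','plunger_1','deck','lane_1','tray_in','nozzle_1','vial_1','squat_jar','stain_bottle','reagent','beaker','slide_box','petri']:
        try:
            for r in m.recognise(p,t):
                w=world(p,r['xyz']);print(t,w,proj(p,w)[0],round(r['confidence'],2))
        except Exception as e: print(t,e)
print(m.sense()['clock'])
E
```

```text
top cam at [ 380.7   -8.7 1036.1] 434.2240618193753
syringe_1 [574.2  -6.   31.2] [321.9 184. ] 0.79
syringe_1 [ 356.6 -162.6   32.9] [387.9 279.4] 0.73
syringe_1 [280.3 214.   34.7] [221.6 308.3] 0.65
syringe_1 [ 574.2 -134.2   30.5] [376.3 185.5] 0.6
syringe_1 [592.6 129.4  35.5] [264.6 174.5] 0.55
plunger_1 [514.    6.5  21.1] [315.9 209.8] 0.55
plunger_1 [ 403.5 -133.7   20.9] [374.8 258.5] 0.54
plunger_1 [539.9 127.6  16.7] [265.4 197.8] 0.53
plunger_1 [ 517.4 -132.1   18.6] [374.6 210.1] 0.48
deck [542.1 337.5  66.3] [171.6 191.1] 0.55
lane_1 [546.4 333.7  64. ] [173.7 189.4] 0.92
lane_1 [388.9  -8.5  67. ] [320.8 263.2] 0.53
tray_in [ 535.  -373.2    6.4] [474.  206.2] 0.83
tray_in [594.6 132.   32.2] [263.8 173.9] 0.43
nozzle_1 [ 581.3 -131.4   32. ] [375.2 182.4] 0.95
nozzle_1 [ 352.2 -162.7   28.4] [387.6 281.3] 0.95
nozzle_1 [271.2 215.   29. ] [221.6 312.1] 0.88
nozzle_1 [573.8  -4.5  32.3] [321.3 184.1] 0.8
nozzle_1 [594.8 132.3  33. ] [263.6 173.8] 0.71
vial_1 [681.2 -72.3  56.6] [351.6 137.6] 0.7
vial_1 [404.4 197.7  59.4] [229.3 253.5] 0.46
vial_1 [ 762.5 -242.5   41.
[... 1178 characters left out ...]
] [253.9 270.8] 0.88
nozzle_1 [580.  -13.3  31.2] [334.2 208.9] 0.73
nozzle_1 [599.1 121.6  26.8] [330.6 174.5] 0.71
vial_1 [405.5 192.1  38.3] [257.1 163.4] 0.75
vial_1 [692.9 -79.6  40.5] [384.5 219. ] 0.7
squat_jar [393.1 -21.1  53. ] [260.7 215.2] 0.8
squat_jar [543.  121.3  22.8] [310.5 178.2] 0.51
squat_jar [ 531.6 -377.1    7.1] [348.2 343.9] 0.15
stain_bottle [697.6  67.3  41.3] [370.8 179.2] 0.8
stain_bottle [598.7 121.8  26.8] [330.4 174.5] 0.75
reagent [767.   48.9  82.2] [399.5 169. ] 0.66
beaker [780.9 -77.8  57.1] [419.  209.1] 0.69
slide_box [764.1 226.9  37. ] [378.4 141.2] 0.92
slide_box [697.4  65.7  43.5] [371. 179.] 0.74
petri [ 761.2 -259.3   45.4] [436.3 270.8] 0.63
1.4
```

Run:
```python
import cv2
a=cv2.imread('pics/top0.png')[70:340,120:540]
cv2.imwrite('pics/top0c.png',cv2.resize(a,(800,514),interpolation=cv2.INTER_CUBIC))
```

```text
(no output)
```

View pics/top0c.png

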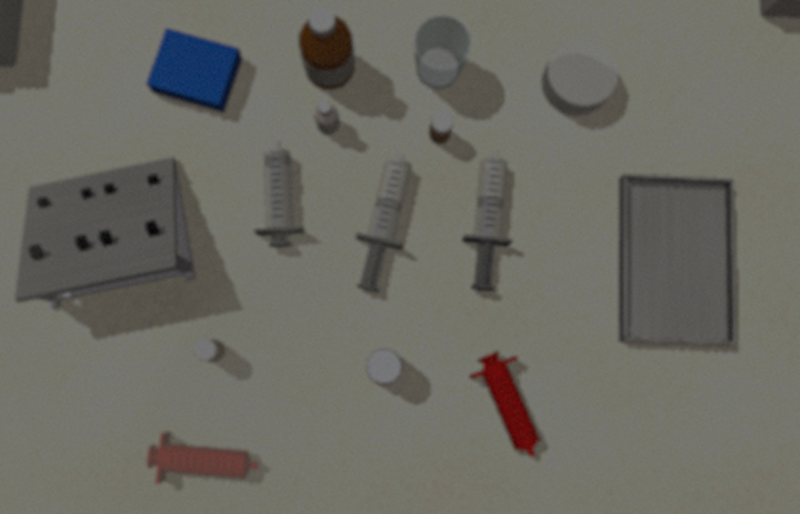

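Left clear syringe, crop (278,195), has its plunger pushed in, so it goes to the tray. The middle (390,215) and right (488,215) ones are pulled out, so they go to the stand. The red ones at (200,460) and (510,400) are look-alikes and stay. The stand is on the left with its upper edge towards the robot, and the tray is on the right.

```bash
cat >> h.py <<'E'
from scipy.optimize import least_squares
from scipy.spatial.transform import Rotation as Ro
def deckR(yaw,slope=np.pi/6):
    # x up slope; yaw = heading of deck x in plan
    x=np.array([np.cos(yaw)*np.cos(slope),np.sin(yaw)*np.cos(slope),np.sin(slope)])
    y=np.array([-np.sin(yaw),np.cos(yaw),0]);return np.c_[x,y,np.cross(x,y)]
# block tops relative to point midway between lane points; deck y sorted
BL=np.array([[bx,by,h] for bx,h in ((-40.5,10),(43.5,16)) for by in (-70.5,-14.5,14.5,70.5)],float)
def toolR(Rs):
    # tool pose to grip object with axes Rs: tool z = -obj z, tool y = obj y or -y ; x = obj x -> y=-obj y
    return np.c_[Rs[:,0],-Rs[:,1],-Rs[:,2]]
E
python3 - <<'E'
from h import *
np.set_printoptions(precision=2,suppress=True)
p=m.snapshot('top')
c=np.array([[44,202],[87,193],[110,188],[153,180],[36,252],[83,243],[107,238],[152,229]])/1.905+[120,70]
f=lambda v:(proj(p,(deckR(v[3],v[4])@BL.T).T+v[:3])-c).ravel()
best=None
s=least_squares(f,[545,335,60,np.pi+.18,.5]);print(s.x,np.abs(s.fun).max())
s2=least_squares(lambda v:f([*v,np.pi/6]),[545,335,60,np.pi+.18]);print(s2.x,s2.fun)
print(m.sense()['tcp_rot'])
v=s2.x;R=deckR(v[3])
for k in range(2):
    for T in (toolR(R),toolR(R)@np.diag([-1,-1,1])):
        for h in (0,60,150,250):
            for dy in (-42.5,42.5):
                q=m.ik(v[:3]+R@np.array([0,dy,h]),T);print(h,dy,q)
    break
m.reach([470,0,380],np.array(m.sense()['tcp_rot']))
w=m.snapshot('wrist');save(w,'w1');print('cam',-np.array(w['R']).T@np.array(w['t']),np.array(w['R']),w['fx'],m.sense()['clock'],m.sense()['tcp_pos'])
E
```

```text
[558.3  343.66  44.75   3.37   0.48] 0.4249393366144716
[556.09 340.15  54.24   3.37] [-0.13  0.45  0.24  0.46  0.1   0.65  0.64  0.14 -0.11 -0.2  -0.53 -0.43
 -0.5  -0.37  0.34 -0.61]
[[ 0.95  0.3   0.  ]
 [ 0.3  -0.95 -0.  ]
 [ 0.    0.   -1.  ]]
0 -42.5 [0.54 1.04 0.72 1.75 0.15 0.27]
0 42.5 [0.43 0.99 0.6  1.69 0.1  0.18]
60 -42.5 [0.53 1.14 1.07 2.01 0.15 0.26]
60 42.5 [0.43 1.06 0.88 1.91 0.1  0.17]
150 -42.5 None
150 42.5 None
250 -42.5 None
250 42.5 None
0 -42.5 [ 0.54  1.04  0.72  1.75  0.15 -2.87]
0 42.5 [ 0.43  0.99  0.6   1.69  0.1  -2.96]
60 -42.5 [ 0.53  1.14  1.07  2.01  0.15 -2.88]
60 42.5 [ 0.43  1.06  0.88  1.91  0.1  -2.97]
150 -42.5 None
150 42.5 None
250 -42.5 None
250 42.5 None
cam [539.84  21.88 521.96] [[ 0.3  -0.95  0.  ]
 [-0.91 -0.29  0.29]
 [-0.28 -0.09 -0.96]] 327.20093561042364 3.675 [469.92  -0.73 379.7 ]
```

View pics/w1.png

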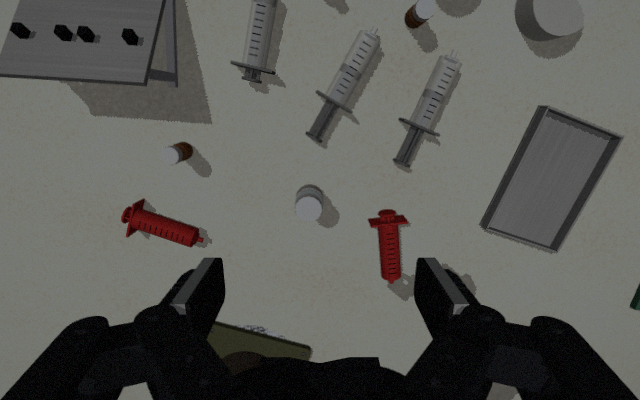

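```bash
cat >> h.py <<'E'
def corners(i):
    x,y,h=BL[i];dx=6. if h==16 else 5.
    return np.array([[x+a*dx,y+b*6,c*h] for a in(-1,1) for b in(-1,1) for c in(0,1)])
def hullc(p,v):
    R=deckR(v[3],v[4]);out=[]
    for i in range(8):
        h=cv2.convexHull(proj(p,corners(i)@R.T+v[:3]).astype(np.float32)).reshape(-1,2)
        M=cv2.moments(h);out.append([M['m10']/M['m00'],M['m01']/M['m00']])
    return np.array(out)
def blobs(p,thr=28):
    g=p['frame'].max(2);n,l,s,c=cv2.connectedComponentsWithStats((g<thr).astype(np.uint8))
    return c[1:],s[1:,4]
E
python3 - <<'E'
from h import *
np.set_printoptions(precision=2,suppress=True)
v0=np.array([556.1,340.1,56,3.37,np.pi/6])
hd=np.array([-np.cos(3.37),-np.sin(3.37),0])
T=np.c_[hd,np.cross([0,0,-1],hd),[0,0,-1]]
obs=[]
for n,(off,z) in enumerate([(55,340),(20,260)]):
    m.reach(v0[:3]*[1,1,0]+hd*off+[0,0,z],T)
    w=m.snapshot('wrist');save(w,'d%d'%n);obs.append(w)
obs.append(m.snapshot('top'))
data=[]
for w in obs:
    pr=hullc(w,v0);c,a=blobs(w);
    for i in range(8):
        ok=np.where((np.linalg.norm(c-pr[i],axis=1)<18)&(a>12)&(a<900))[0]
        if len(ok): k=ok[np.argmin(np.linalg.norm(c[ok]-pr[i],axis=1))];data.append((w,i,c[k]));print(i,pr[i],c[k],a[k])
        else: print('none',i,pr[i])
def f(v): 
    H={id(w):hullc(w,v) for w in obs}
    return np.concatenate([H[id(w)][i]-c for w,i,c in data])
for g in (f,):
    s=least_squares(g,v0,loss='soft_l1');print(s.x,np.degrees(s.x[3:]));print(f(s.x).reshape(-1,2))
s=least_squares(lambda v:f([*v,np.pi/6]),v0[:4],loss='soft_l1');print(s.x)
print(m.sense()['clock'],m.sense()['joint_pos'])
E
```

```text
0 [267.87 170.23] [265.  166.5] 70
1 [308.58 170.18] [305.56 166.44] 63
2 [329.76 170.17] [326.56 166.44] 63
3 [370.47 170.18] [367.44 166.44] 63
4 [265.22 230.64] [262.28 226.72] 94
5 [308.02 230.64] [304.94 226.64] 84
6 [330.36 230.63] [327.  226.5] 86
7 [373.18 230.59] [370.11 226.54] 90
0 [255.6  153.38] [251.88 148.78] 112
1 [305.97 153.3 ] [302.25 148.6 ] 101
2 [332.21 153.29] [328.5 148.5] 100
3 [382.57 153.35] [378.86 148.47] 107
4 [251.44 227.98] [247.45 223.1 ] 168
5 [305.08 227.98] [301.17 223.12] 138
6 [333.14 227.98] [329. 223.] 139
7 [386.78 227.94] [382.98 222.96] 160
none 0 [143.54 177.74]
none 1 [166.44 173.02]
none 2 [178.34 170.58]
none 3 [201.42 165.87]
none 4 [139.98 204.15]
5 [164.13 199.21] [162.89 197.37] 19
6 [176.69 196.65] [175.56 195.11] 18
7 [201.05 191.7 ] [199.77 189.91] 22
[562.87 349.46  52.46   3.39   0.39] [194.23  22.39]
[[-3.73 -2.57]
 [-3.24 -3.39]
 [-2.86 -3.83]
 [-2.57 -4.63]
 [-1.36 -1.08]
 [-1.92 -1.79]
 [-1.97 -2.07]
 [-2.83 -2.93]
 [-4.58 -3.4 ]
 [-4.07 -4.35]
 [-3.77 -4.79]
 [-3.05 -5.74]
 [-1.11 -1.31]
 [-2.28 -2.32]
 [-2.56 -2.73]
 [-3.77 -3.7 ]
 [-0.73  0.89]
 [-0.98  0.37]
 [-1.16  0.18]]
[559.87 345.15  53.92   3.37]
8.9417 [ 0.54  0.52  0.34  1.39 -0.   -2.83]
```

View pics/d1.png

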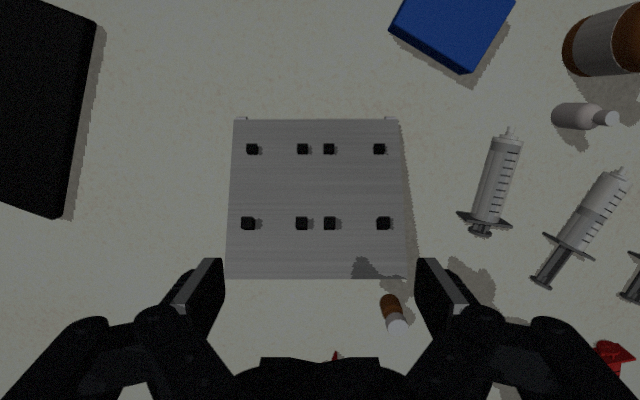

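The deck view shows all eight blocks clearly: guides near row 149, wing blocks near row 223. The fit stalled because the finite-difference step was too small for float32 hulls, so I'll refit offline with a larger step.

Run:
```python
from h import *
np.set_printoptions(precision=2,suppress=True)
v0=np.array([556.1,340.1,56,3.37,np.pi/6])
hd=np.array([-np.cos(3.37),-np.sin(3.37),0])
w1=m.snapshot('wrist')
T=np.array(m.sense()['tcp_rot'])
m.movel(np.array(m.sense()['tcp_pos'])+np.array([0,0,70])+hd*30-120*T[:,1]*0)
w0=m.snapshot('wrist');tp=m.snapshot('top')
obs=[w1,w0,tp];data=[]
for w in obs:
    pr=hullc(w,v0);c,a=blobs(w,28 if w is not tp else 40)
    for i in range(8):
        ok=np.where((np.linalg.norm(c-pr[i],axis=1)<14)&(a>8)&(a<400))[0]
        if len(ok): data.append((w,i,c[ok[np.argmin(np.linalg.norm(c[ok]-pr[i],axis=1))]]))
print(len(data))
def f(v,ws=obs): 
    H={id(w):hullc(w,v) for w in ws}
    return np.concatenate([H[id(w)][i]-c for w,i,c in data if any(w is q for q in ws)])
kw=dict(x_scale=[10,10,10,.1,.1],diff_step=1e-4)
for ws in (obs,[w1,w0],[tp]):
    s=least_squares(f,v0,args=(ws,),loss='soft_l1',**kw);print(s.x,np.degrees(s.x[3:]),np.abs(f(s.x,ws)).max())
    kw4=dict(x_scale=[10,10,10,.1],diff_step=1e-4)
    s=least_squares(lambda v:f([*v,np.pi/6],ws),v0[:4],loss='soft_l1',**kw4);print(s.x,np.abs(s.fun).max())
# deck origin check via deck point: lane z should be 60+dx*sin30
# syringes
for w in (w1,):
  for t in ('syringe_1','plunger_1','nozzle_1'):
    for r in m.recognise(w,t):
        q=world(w,r['xyz']);print(t,q,proj(w,q)[0],round(r['confidence'],2))
for base in ([0,0,60],[0,0,80],[0,0,110],[0,0,150]):
    v=s.x
    R=deckR(v[3])
    for dy in (-42.5,42.5):
        for TT in (toolR(R),):
            print(base,dy,m.ik(v[:3]+R@np.array([8,dy,3])+base,TT))
```

```text
24
[559.9  345.1   53.96   3.37   0.52] [193.16  29.58] 0.8892642209672772
[559.91 345.09  54.1    3.37] 0.8624865725780637
[559.88 345.26  54.29   3.37   0.52] [193.16  29.54] 0.3351022386725049
[559.94 345.27  54.61   3.37] 0.3854235539306785
[561.2  344.75  51.46   3.37   0.52] [193.21  29.65] 0.3705085952148295
[560.9  344.22  52.9    3.37] 0.32943042883766793
syringe_1 [599.85 140.44  34.47] [492.94 189.65] 0.98
syringe_1 [ 405.87 -139.62   24.92] [613.96 354.1 ] 0.8
syringe_1 [582.91   2.25  27.6 ] [585.68 225.09] 0.7
syringe_1 [ 502.44 -122.44   15.31] [630.68 292.42] 0.59
plunger_1 [ 405.63 -134.33   17.33] [606.69 350.06] 0.79
plunger_1 [515.32  15.85  17.41] [548.51 266.29] 0.74
plunger_1 [ 500.87 -122.49   15.04] [630.01 293.28] 0.62
plunger_1 [541.84 128.24  24.45] [480.86 233.07] 0.54
nozzle_1 [ 505.91 -122.05   19.91] [634.52 292.03] 0.79
nozzle_1 [600.44 139.87  28.28] [490.96 187.97] 0.76
nozzle_1 [584.7    3.39  24.49] [583.66 222.74] 0.75
nozzle_1 [ 400.59 -137.46   27.15] [612.21 357.83] 0.69
[0, 0, 60] -42.5 [0.54 1.03 0.85 1.9  0.15 0.27]
[0, 0, 60] 42.5 [0.44 0.97 0.72 1.83 0.1  0.18]
[0, 0, 80] -42.5 [0.54 1.03 0.91 1.95 0.15 0.27]
[0, 0, 80] 42.5 [0.44 0.96 0.76 1.88 0.1  0.18]
[0, 0, 110] -42.5 [0.54 1.04 1.   2.04 0.15 0.27]
[0, 0, 110] 42.5 [0.44 0.96 0.83 1.96 0.1  0.18]
[0, 0, 150] -42.5 None
[0, 0, 150] 42.5 [0.44 0.98 0.96 2.07 0.1  0.18]
```

Run:
```python
from h import *
import pickle
T=np.array([[1,0,0],[0,-1,0],[0,0,-1.]])
m.reach([615,0,300],T)
a=m.snapshot('wrist')
m.movel([615,0,230])
b=m.snapshot('wrist')
pickle.dump([a,b],open('s.pkl','wb'))
im=[]
for p in (a,b):
    uv=proj(p,[[520,60,17],[620,-60,17]]);print(uv)
    f=p['frame'];f=np.clip(f.astype(float)*2,0,255).astype(np.uint8)
    cv2.imwrite('pics/s%d.png'%len(im),cv2.cvtColor(f,cv2.COLOR_RGB2BGR));im.append(f)
# stack crops: same full width, rows 60..310
ca=im[0][50:270,80:560];cb=im[1][50:270,80:560]
o=np.vstack([cv2.resize(x,(640,293),interpolation=cv2.INTER_CUBIC) for x in (ca,cb)])
cv2.imwrite('pics/sc.png',cv2.cvtColor(o,cv2.COLOR_RGB2BGR));print(m.sense()['clock'],m.sense()['joint_pos'])
```

```text
[[276.91874711 227.697553  ]
 [365.98019153 156.42552331]]
[[269.23856487 249.28637542]
 [374.06490226 166.54219453]]
11.975 [ 7.51804706e-04  4.16958932e-01  9.57469460e-02  1.24762943e+00
  3.82389752e-05 -3.14157552e+00]
```

View pics/sc.png

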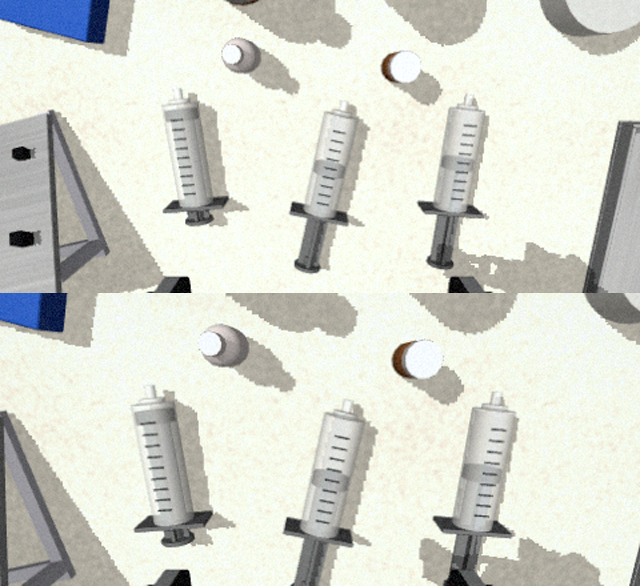

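Left syringe at (190,150) is pushed in, and the middle (330,160) and right (460,155) ones are pulled out. There are no red ones among them. Triangulating the nozzle tips and wings next.

Run:
```python
from h import *
import pickle
np.set_printoptions(precision=2,suppress=True)
a,b=pickle.load(open('s.pkl','rb'))
P={'L':[(181,90),(196,206),(151,94),(174,229)],'M':[(344,102),(319,215),(348,110),(319,238)],'R':[(470,96),(449,209),(498,100),(473,232)]}
px=lambda q:np.array(q)/1.3333+[80,50]
for k,(na,wa,nb,wb) in P.items():
    N=tri([(a,px(na)),(b,px(nb))]);W=tri([(a,px(wa)),(b,px(wb))])
    n=(atz(a,[px(na)],17)[0]+atz(b,[px(nb)],17)[0])/2
    w=(atz(a,[px(wa)],32)[0]+atz(b,[px(wb)],32)[0])/2
    d=w-n;d[2]=0;L=np.linalg.norm(d);d/=L
    print(k,'tri N',N,'W',W,'len(116)',L,'origin',n+64*d,w-52*d,'heading',np.degrees(np.arctan2(d[1],d[0])))
T=np.diag([-1.,1,-1])
# tray
for p in (a,b):
    for r in m.recognise(m.snapshot('top'),'tray_in')[:1]: pass
tp=m.snapshot('top')
tc=np.array([[622,180],[733,184],[733,346],[622,342]])/1.905+[120,70]
print(atz(tp,tc,24),atz(tp,tc,24).mean(0))
g=m.regions_of(tp,'tray_in')[0]
c=cv2.minAreaRect(np.argwhere(g['region'])[:,::-1].astype(np.float32));print(c,atz(tp,cv2.boxPoints(c),15))
```

```text
L tri N [671.23 122.42  49.42] W [550.76 130.44   6.63] len(116) 110.67637136810508 origin [605.98 126.97  17.  ] [611.28 127.51  32.  ] heading -174.10866508661886
M tri N [662.28 -19.22  75.63] W [530.93   0.67 -22.43] len(116) 109.09092849988184 origin [595.06  -9.02  17.  ] [601.81 -10.5   32.  ] heading 167.57710088090607
R tri N [ 664.71 -143.8    15.06] W [ 553.27 -131.89   21.69] len(116) 108.92151827654432 origin [ 601.42 -134.41   17.  ] [ 608.44 -135.37   32.  ] heading 172.2073578082332
[[ 631.44 -302.83   24.  ]
 [ 630.68 -444.27   24.  ]
 [ 427.05 -437.97   24.  ]
 [ 428.65 -300.31   24.  ]] [ 529.45 -371.34   24.  ]
((475.5, 206.0), (90.0, 61.0), 90.0) [[ 642.2  -301.91   15.  ]
 [ 646.92 -451.69   15.  ]
 [ 429.01 -444.76   15.  ]
 [ 425.53 -299.3    15.  ]]
```

```bash
cat >> h.py <<'E'
D=np.array([559.9,345.1,54.2]);DR=deckR(3.371)
def synR(deg):
    a=np.radians(deg);x=np.array([np.cos(a),np.sin(a),0]);return np.c_[x,np.cross([0,0,1],x),[0,0,1]]
def st(*a):
    s=m.sense();print(*a,'t %.1f'%s['clock'],'gap %.1f'%s['finger_gap'],np.round(s['tcp_pos'],1),np.round(s['ft_force'],1),flush=True);return s
def pick(o,deg):
    T=toolR(synR(deg));o=np.array([o[0],o[1],0.])
    m.reach(o+[0,0,110],T)
    print('hit',m.movel(o+[0,0,3],speed=120,stop_force=20));st('down')
    m.clamp(50);s=st('clamped')
    if not 28<s['finger_gap']<38: print('BAD GRIP');return False
    m.movel(o+[0,0,200],speed=200);st('lifted');return True
def place(dy):
    T=toolR(DR);P=lambda x,z:D+DR@np.array([x,dy,z])
    m.reach(P(8,3)+[0,0,110],T)
    m.movel(P(8,15),speed=120);st('above')
    print('deck',m.movel(P(8,-2),speed=25,stop_force=6));s=st('on')
    q=DR.T@(np.array(s['tcp_pos'])-D);print('lane coords',q)
    h=m.movel(np.array(s['tcp_pos'])-DR[:,0]*18,speed=25,stop_force=7);s=st('slid',h)
    print('lane coords',DR.T@(np.array(s['tcp_pos'])-D))
def leave(dy):
    m.open();s=m.sense();p=np.array(s['tcp_pos'])
    m.movel(p+DR[:,2]*50,speed=150);m.movel(np.array(m.sense()['tcp_pos'])+[0,0,50],speed=200);st('left')
E
python3 - <<'E'
from h import *
import pickle
np.set_printoptions(precision=2,suppress=True)
a,b=pickle.load(open('s.pkl','rb'));tp=m.snapshot('top')
px=lambda q:np.array(q)/1.3333+[80,50];pt=lambda q:np.array(q)/1.905+[120,70]
z=[]
for t,q in (((279,232),(174,229)),((381,240),(319,238)),((487,240),(473,232))):
    X=tri([(tp,pt(t)),(b,px(q))]);print('wings',X);z.append(X[2])
if 10<np.mean(z)<45:
    if pick([598,-9.8],167.6): place(-42.5)
    w=m.snapshot('side');save(w,'p1')
    w=m.snapshot('wrist');save(w,'p1w')
E
```

```text
wings [554.75 126.29  17.17]
wings [547.49  -0.94  19.01]
wings [ 551.74 -134.75   15.74]
hit False
down t 16.2 gap 85.3 [598.7  -9.8   3.7] [-0.4 -0.4  0.7]
clamped t 16.7 gap 32.5 [598.4  -9.8   3.6] [-1.   0.4  5.1]
lifted t 17.8 gap 32.7 [597.   -9.8 198.5] [-0.3  0.6 -1.3]
above t 20.3 gap 32.6 [551.2 386.7  72.3] [ 0.1 -0.4 -2.2]
deck True
on t 20.8 gap 32.5 [545.9 385.6  62.2] [1.4 0.7 4.6]
lane coords [  7.85 -42.63   4.71]
slid True t 21.3 gap 32.7 [553.9 387.4  57.4] [ 0.6 -0.1  3.9]
lane coords [ -1.67 -42.54   4.7 ]
```

Run:
```python
import cv2,numpy as np
a=cv2.imread('pics/p1w.png');b=cv2.imread('pics/p1.png')[70:190,230:390]
a=cv2.resize(a,(640,400));b=cv2.resize(b,(160*2,120*2))
o=np.zeros((600,640,3),np.uint8);o[:400]=a;o[400:600,:320]=b[20:220]
cv2.imwrite('pics/p1c.png',np.clip(o*2.0,0,255).astype(np.uint8))
```

```text
(no output)
```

View pics/p1c.png

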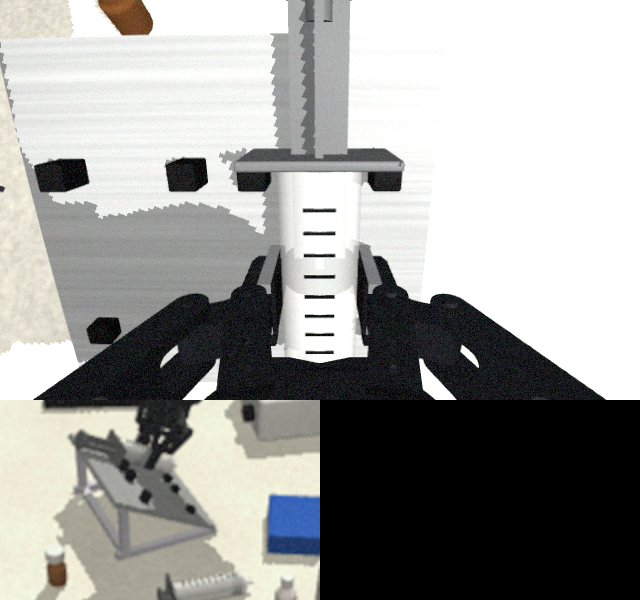

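The wings at (320,165) sit against both upper block faces and the barrel is centred in the lane. Releasing it and doing the next one.

Run:
```python
from h import *
np.set_printoptions(precision=2,suppress=True)
leave(-42.5)
w=m.snapshot('wrist');save(w,'p2a')
m.reach([520,120,230],toolR(synR(180)))
if pick([604.5,-135],172.2):
    m.reach([520,120,230],toolR(synR(180)))
    place(42.5)
w=m.snapshot('wrist');save(w,'p2w')
o=np.vstack([cv2.resize(cv2.imread('pics/'+n+'.png')[:300],(640,300)) for n in ('p2a','p2w')])
cv2.imwrite('pics/p2c.png',cv2.convertScaleAbs(o,alpha=1.6))
```

```text
Traceback (most recent call last):
  File "h.py", line 65, in leave
    m.movel(p+DR[:,2]*50,speed=150);m.movel(np.array(m.sense()['tcp_pos'])+[0,0,50],speed=200);st('left')
                                    ~~~~~~~^^^^^^^^^^^^^^^^^^^^^^^^^^^^^^^^^^^^^^^^^^^^^^^^^^^
workcell.IKError: the arm cannot follow that straight line within its joint ranges
```

```bash
sed -i 's/m.movel(np.array(m.sense()\[.tcp_pos.\])+\[0,0,50\],speed=200)/up()/' h.py
cat >> h.py <<'E'
def up():
    m.reach(np.array(m.sense()['tcp_pos'])+[0,0,90],toolR(synR(193.1)))
E
python3 - <<'E'
from h import *
np.set_printoptions(precision=2,suppress=True)
w=m.snapshot('wrist');save(w,'p2a')
up();st('up')
if pick([604.5,-135],172.2):
    place(42.5)
w=m.snapshot('wrist');save(w,'p2w')
o=np.vstack([cv2.resize(cv2.imread('pics/'+n+'.png')[:300],(640,300)) for n in ('p2a','p2w')])
cv2.imwrite('pics/p2c.png',cv2.convertScaleAbs(o,alpha=1.6))
E
```

```text
up t 23.3 gap 85.2 [577.1 392.6 189.4] [ 0.   0.9 -0.4]
hit False
down t 26.3 gap 85.2 [ 605.3 -135.1    3.8] [-0.2  0.7 -0.7]
clamped t 26.8 gap 32.6 [ 605.  -135.3    3.8] [-0.1 -0.4  6.7]
lifted t 28.0 gap 32.7 [ 603.5 -134.8  198.5] [-0.5 -0.7 -1.8]
above t 30.6 gap 32.9 [570.5 303.9  72.1] [-0.3 -0.5 -1.3]
deck True
on t 31.1 gap 32.7 [565.3 302.9  62.4] [2.1 1.  4.3]
lane coords [ 7.81 42.38  4.92]
slid True t 31.5 gap 32.7 [572.7 304.4  58. ] [0.2 0.7 4.6]
lane coords [-0.91 42.55  4.92]
```

View pics/p2c.png

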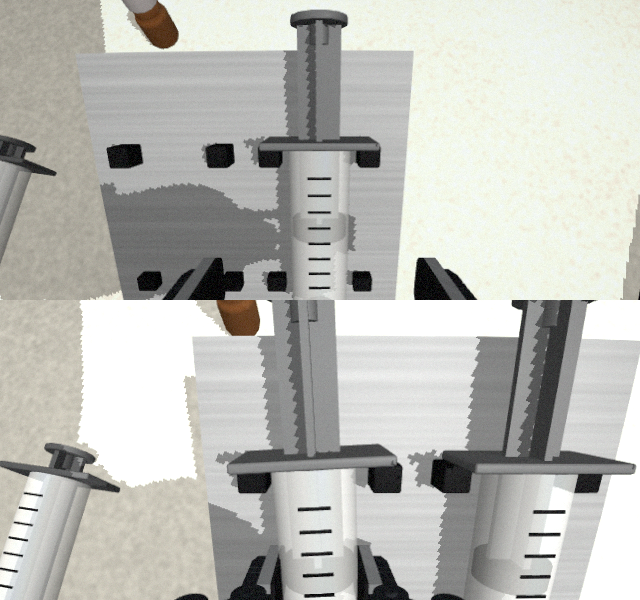

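The first syringe stayed seated, wings at (320,145). The second is in its lane but yawed about 2°, with its right wing at (395,460) a little off the block. I'll release it, back off and look.

Run:
```python
from h import *
np.set_printoptions(precision=2,suppress=True)
m.open();m.sleep(0.3)
m.movel(np.array(m.sense()['tcp_pos'])+DR[:,2]*45,speed=150)
w=m.snapshot('wrist');save(w,'p3');st('off')
cv2.imwrite('pics/p3c.png',cv2.convertScaleAbs(cv2.resize(cv2.imread('pics/p3.png')[80:300,100:500],(800,440),interpolation=cv2.INTER_CUBIC),alpha=1.6))
for dy in(-42.5,42.5):
    print(proj(w,[D+DR@np.array([x,dy+y,z]) for x,y,z in ((50,-30,34),(50,30,34),(54,-30,34),(54,30,34),(-64,0,17),(50,-17,17),(50,17,17))])*2-[200,160])
```

```text
off t 32.9 gap 85.4 [594.2 309.4  96.3] [-0.  -0.1  0.3]
[[905.48 147.22]
 [664.37 146.05]
 [908.68 130.88]
 [665.97 129.46]
 [703.31 494.42]
 [816.19 137.15]
 [691.58 136.55]]
[[561.55 145.83]
 [313.22 145.99]
 [562.42 129.2 ]
 [312.32 129.36]
 [437.79 496.01]
 [501.29 136.16]
 [373.62 136.24]]
```

View pics/p3c.png

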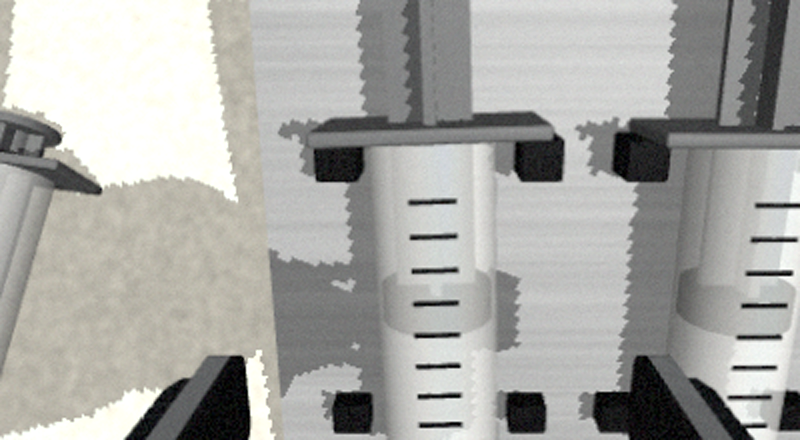

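Second syringe: left wing edge at (310,145) touches its block, but the right one at (550,137) is about 2 mm off, so the yaw is about +1.9°. I'll re-grip along its true axis, straighten it and slide it down again.

Run:
```python
from h import *
np.set_printoptions(precision=2,suppress=True)
Rz=lambda d:Ro.from_euler('z',d,degrees=True).as_matrix()
P=lambda x,z:D+DR@np.array([x,42.5,z])
m.movel(P(-1,8),rot=toolR(DR@Rz(2.0)),speed=100)
m.movel(P(-1,4.6),speed=50,stop_force=10)
m.clamp(50);st('clamp')
m.movel(P(3,5.2),rot=toolR(DR@Rz(2.0)),speed=40)
m.movel(P(3,5.2),rot=toolR(DR),speed=40)
print(m.movel(P(3,2),speed=25,stop_force=5));s=st('on')
print(m.movel(np.array(s['tcp_pos'])-DR[:,0]*12,speed=25,stop_force=9));s=st('slid')
print(DR.T@(np.array(s['tcp_pos'])-D))
m.open();m.sleep(0.2)
m.movel(np.array(m.sense()['tcp_pos'])+DR[:,2]*45,speed=150)
w=m.snapshot('wrist');save(w,'p4');st('off')
cv2.imwrite('pics/p4c.png',cv2.convertScaleAbs(cv2.resize(cv2.imread('pics/p4.png')[80:300,100:500],(800,440),interpolation=cv2.INTER_CUBIC),alpha=1.6))
```

```text
clamp t 34.3 gap 32.3 [572.9 304.4  58. ] [1.2 0.3 1.4]
True
on t 35.0 gap 32.8 [569.5 303.7  59.9] [2.3 1.  4.1]
True
slid t 35.4 gap 32.4 [573.7 304.7  57.4] [-0.  -0.6  3.9]
[-2.1  42.47  4.94]
off t 36.6 gap 85.5 [595.1 309.7  95.6] [-0.5  0.6 -0.1]
```

View pics/p4c.png

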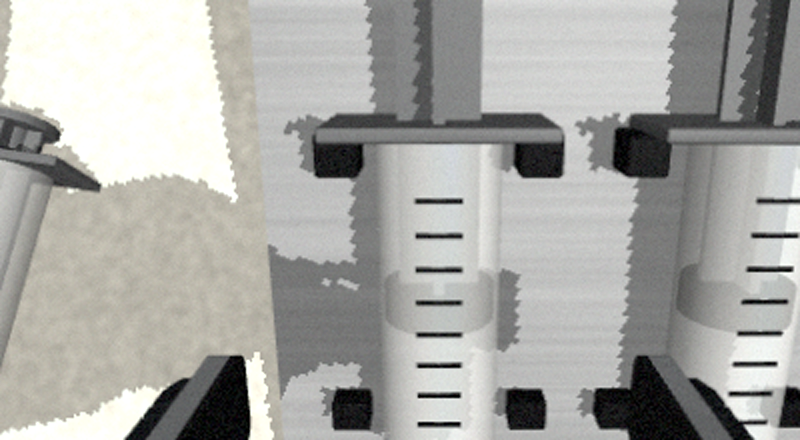

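Second syringe is now square, with its wings on both block faces at rows 140–145. Next is the pushed-in one, for the tray.

Run:
```python
from h import *
import pickle
np.set_printoptions(precision=2,suppress=True)
up();st('up')
if pick([608,127.2],-174.1):
    m.reach([500,-372,270],toolR(synR(180)))
    w=m.snapshot('wrist');save(w,'t');pickle.dump(w,open('t.pkl','wb'));st('over')
    cv2.imwrite('pics/tc.png',cv2.convertScaleAbs(cv2.imread('pics/t.png'),alpha=1.6))
    print(proj(w,[[529+x,-372+y,24] for x in(-105,105) for y in (-70,70)]))
```

```text
up t 37.3 gap 85.1 [594.1 309.3 185.1] [-0.6  0.3 -0.5]
hit False
down t 39.2 gap 85.3 [608.8 127.6   3.9] [ 0.2 -0.2 -0.4]
clamped t 39.7 gap 32.8 [608.5 127.4   3.8] [-0.7 -0.3  5.7]
lifted t 40.8 gap 32.7 [607.  127.  198.4] [ 0.2  0.1 -2. ]
over t 42.8 gap 32.5 [ 500.6 -370.9  269.8] [ 0.3 -0.1 -1. ]
[[256.71 100.05]
 [379.71 100.2 ]
 [265.27 265.88]
 [371.02 265.96]]
```

View pics/tc.png

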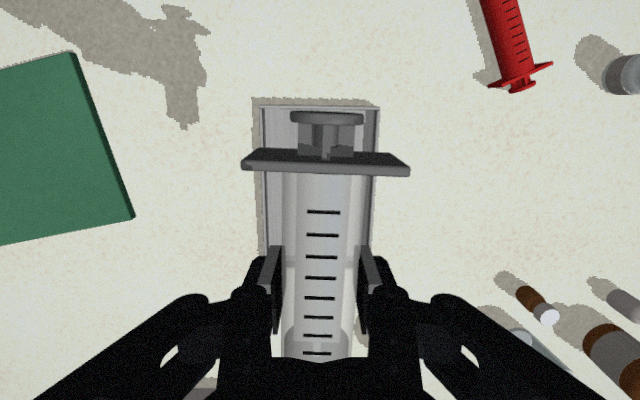

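The tray is seen under the held syringe: near outer corners at about (258,104) and (379,106), sides running down to about (259,250) and (371,250).

Run:
```python
from h import *
import pickle
np.set_printoptions(precision=2,suppress=True)
w=pickle.load(open('t.pkl','rb'))
f=cv2.convertScaleAbs(w['frame'].mean(2),alpha=1.6)
for r in (180,200,220,240): print(r,'L',f[r,250:280],'R',f[r,362:386])
print(atz(w,[(258,104),(379,106),(259,250),(372,250)],24))
```

```text
180 L [207 207 210 195 150 154 146 147 149 148 141 126 160 150 109  81 107 147
 157 153 161 162 165 165 158 161 162 166 158 165] R [154 144 143 136 117 106 101  97  76  61  92 141 162 165 188 214 214 213
 214 213 215 214 216 213]
200 L [210 215 206 210 203 183 145 150 156 151 148 138 135 163 146  84  86 126
 164 159 156 161 166 163 164 156 163 161 162 160] R [147 142 118 105  95 102  88  74  58 101 154 167 194 214 213 211 215 214
 213 214 213 214 212 207]
220 L [217 215 214 205 202 204 194 148 146 147 147 141 143 147 159 134  75  97
 135 163 163 159 155 165 165 153 162 163 161 163] R [125 101 101 105  95  85  61  66 121 159 166 185 202 205 207 213 211 209
 210 210 209 211 214 214]
240 L [203 204 202 209 204 201 201 194 146 139 144 141 129 115 147 154 116  73
 111 156 160 157 156 155 161 156 157 156 161 159] R [104 106 106  97  79  53  81 135 160 163 187 214 214 214 214 212 213 202
 203 200 208 208 207 209]
[[ 428.34 -440.74   24.  ]
 [ 430.38 -302.49   24.  ]
 [ 610.93 -449.06   24.  ]
 [ 610.8  -301.87   24.  ]]
```

```bash
cat > fin.py <<'E'
from h import *
import pickle
np.set_printoptions(precision=2,suppress=True)
w=pickle.load(open('t.pkl','rb'))
q=atz(w,[(261,180),(376,180),(263.3,240),(372.8,240)],24);print(q)
wid=q[1::2,1]-q[::2,1];print('outer width',wid)
c=(q[::2]+q[1::2])/2;print(c)
yaw=np.degrees(np.arctan2(c[0,1]-c[1,1],c[0,0]-c[1,0]));print('heading',yaw)
x=530;y=c[:,1].mean()+(x-c[:,0].mean())*(c[1,1]-c[0,1])/(c[1,0]-c[0,0]);print('centre',y)
if abs(wid.mean()-140)<5 and abs(abs(yaw)-180)<4:
    T=toolR(synR(yaw));p=np.array([x,y,0])
    m.reach(p+[0,0,90],T);m.movel(p+[0,0,25],speed=100)
    print(m.movel(p+[0,0,4],speed=25,stop_force=5));s=st('floor')
    m.open();st('open')
    m.movel(np.array(s['tcp_pos'])+[0,0,150],speed=150)
    m.move_j([-0.9,.26,-.138,1.173,0,0]);m.sleep(.3)
    tp=m.snapshot('top');save(tp,'end_top');st('end')
    b=cv2.convertScaleAbs(cv2.resize(cv2.imread('pics/end_top.png')[70:340,120:540],(800,514),interpolation=cv2.INTER_CUBIC),alpha=1.6)
    cv2.imwrite('pics/endc.png',b)
E
python3 fin.py
```

```text
[[ 517.41 -441.65   24.  ]
 [ 517.27 -301.57   24.  ]
 [ 596.76 -442.74   24.  ]
 [ 596.64 -301.54   24.  ]]
outer width [140.08 141.19]
[[ 517.34 -371.61   24.  ]
 [ 596.7  -372.14   24.  ]]
heading 179.61747329194867
centre -371.69317045656317
True
floor t 45.0 gap 32.5 [ 529.8 -371.5    7.8] [-0.5 -0.3  3.8]
open t 45.5 gap 85.2 [ 529.  -371.     6.8] [0.1 0.1 0.3]
end t 47.9 gap 85.2 [ 326.9 -410.9  230.8] [ 0.2 -0.7  0.2]
```

View pics/endc.png

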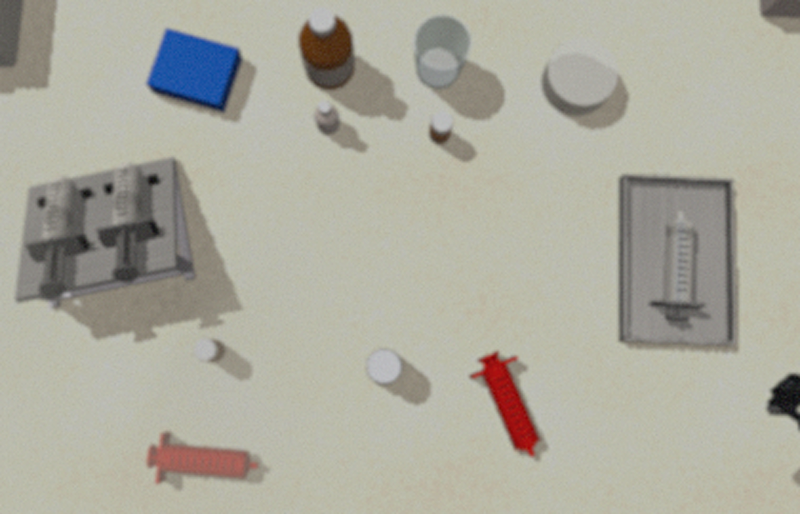

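The final view shows both pulled-out syringes in their lanes at (58,235) and (127,220), the pushed-in one flat in the tray at (682,265), and everything else where it was. Handing in.

```bash
python3 -c "
from workcell import manip as m
print(m.close_job())"
```

```text
the job is handed in; nothing more can be done
None
```

The two pulled-out syringes are in the stand's lanes with their wings against the blocks, the pushed-in one lies flat in the tray, nothing is held, and the job was handed in at about 48 s.

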